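One click up on the bag sealer's timer dial

TASK

The next packs of chips go in thicker film: raise the sealing time on the bag sealer by one step, turning its knurled dial exactly one click clockwise, seen from above, by drawing a fingertip along it, then take the finger away. Do not take the dial between the fingers. Do not shift the sealer, press its arm down or move the things around it.

Things in the scene. Friction and masses are not known exactly. Their poses are not given: they have to be found in the camera images.
- sealer: hand impulse sealer, blue metal, 3.3 kg, loose on rubber feet. Origin on the table exactly under the dial's axis; z up. Its housing spans x -45 to 45 mm and y -85 to 50 mm; its flat deck, 64 mm up, carries the dial and nothing else within 50 mm of the dial's axis. Hinge, jaw and raised arm lie from y -59 to -345 mm, away from the dial
- hinge_pin (a point): hinge pin of the sealing arm, 72 mm from the dial's axis (the sealer's -y side), 90 mm above the table, between two steel cheeks 44 mm apart that stand up to 100 mm above the table
- dial (a joint): turn of the timer dial in rad, growing clockwise seen from above. Eight click stops, 0.524 rad (30 degrees) apart, from 0 to 3.665; it starts at rest in the third (1.047), so the next is at 1.571. A spring holds it in a stop: about 0.04 N m (2 N along the rim) starts it; the resistance fades to nothing half-way, past which it springs on to the next stop by itself
- dial_top (a point): centre of the flat top of the timer dial, 83 mm above the table, on the dial's upright axis. The dial is a round, finely knurled black plastic knob, 40 mm across and 18 mm high (65 to 83 mm above the table), 1 mm clear of the deck; it only turns: it cannot be pressed in or pulled off
- dial_mark (a point): outer end of the white line on the dial's top, 19 mm from its axis; turns with the dial. Eight black ticks on the white plate around the dial show the stops
- press_arm (a joint): sealing arm of the sealer, an aluminium bar with a black handle that rises from the hinge at 22 degrees; 0 = up (its spring holds it there), 0.33 rad = pressed down on the jaw
- press_handle (a point): middle of the black handle at the end of the sealing arm, 315 mm from the dial's axis, about 190 mm above the table when up
- roll_tall_mid (a point): centre, 33 mm up, of a standing roll of poker chips, 39 mm across, 66 mm high, loose
- roll_short_mid (a point): centre, 23 mm up, of a shorter standing roll of poker chips, 39 mm across, 46 mm high, loose
- knife_mid (a point): yellow utility knife lying flat, loose, about 165 mm long along its x (-70 to 96 mm from this point), 26 mm wide, 19 mm high; the point is 8 mm up
- carton_mid (a point): centre, 42 mm up, of a closed brown carton, 110 mm (x) by 160 mm (y), 85 mm high, 0.6 kg, loose

How it is judged:
At the end, for the whole second after the job is handed in: the dial rests in the fourth click stop, one click clockwise of where it started (1.571 rad, within 0.1); the sealer stands level within 10 mm of where it was, its arm up; the chip rolls, knife and carton are within 10 mm of where they were (value of joint dial between 1.4708 and 1.6708 rad and velocity of joint dial between -0.05 and 0.05 rad/s and distance of each of sealer, roll_tall_mid, roll_short_mid, knife_mid, carton_mid from where it was at the start of the episode below 0.01 m and angle between sealer's own z axis and vertical below 0.03 rad and value of joint press_arm below 0.06 rad); the robot touches nothing.
It fails at once if the dial is taken between the fingers (horizontal distance between the grasp point and dial_top below 0.01 m and z of the grasp point in the frame of dial_top below 0.013 m).
It fails at once if the sealer is shoved, lifted or tipped (distance of sealer from where it was at the start of the episode above 0.015 m or angle between sealer's own z axis and vertical above 0.06 rad).
It fails at once if the sealing arm is pressed down (value of joint press_arm above 0.12 rad).
It fails at once if a chip roll, the knife or the carton is knocked, pushed or picked up (distance of any of roll_tall_mid, roll_short_mid, knife_mid, carton_mid from where it was at the start of the episode above 0.015 m).
It also fails if it takes over 38 s, if anything falls off the work surface, if the arm or the gripper's body presses on something with over 40 N, if the wrist force passes 120 N, or if a joint passes its speed limit or range.

ROBOT

A 6-joint arm with a two-finger parallel gripper is mounted at the origin on the work surface. World frame = base frame: x ahead of the robot, y to its left, z up, the work surface at z = 0. Lengths are in m, angles in rad, forces in N, time in s.
With the tool pointing down it reaches from about 0.375 to 0.925 m from the base axis. Payload 5.7 kg.
Tool frame: the origin (TCP) lies where the fingers leave the gripper's body, on its centre line; the fingertips stand 73 mm ahead of it and the grasp point (between the pads) lies 54 mm ahead of it; z points along the fingers, y is the line along which they close (so a half turn about z gives the same grasp; the last joint's range is limited). The gripper opens to 85 mm and grips with 20 to 120 N. Pads are 22 mm wide; open, the fingers measure 114 mm over their backs; the gripper's body (76 mm by 85 mm) begins 54 mm behind the grasp point. The pads swing forward as they close: fully open they stand 13 mm farther back than shut.
Start: joints at [-1.433, 0.359, 1.51, -0, 1.272, -0.115], TCP at [0.15, -0.581, 0.304] pointing down, gripper open.
Joint ranges: [-2.97, 2.97], [-1.01, 2.36], [0.21, 2.38], [-0.96, 4.11], [0.2, 2.71], [-2.98, 2.98]. Speed limits (rad/s): [2.39, 2.39, 3.14, 3.14, 3.14, 3.14].

INTERFACE

Orientations are given as a unit quaternion [x, y, z, w].
In Python, from plant import state, capture, calibration, close_job, search_frame, silhouettes gives the robot as it stands.
- The arm moves only by the shell command python3 -m jog 'ROWS'. ROWS is JSON, a list that holds one entry, the list of rows, each a list of 7 numbers: the opening, from 0 (shut) to 1 (fully open), then the shift along the world's x, y, z normalised to -1 to 1, where 1 is 0.75 m, then the turn, a rotation vector about the world's x, y, z normalised to -1 to 1, where 1 is pi rad. In form: [[[fingers, dx, dy, dz, rx, ry, rz], ...]]. A call has 1 to 20 rows; each row shifts and turns the commanded pose from where the row before left it; what a row does not reach is not made up. A row lasts 1/8 s, in which the tool goes at most 62.5 mm and 10.7 degrees, less where a joint would pass 70% of its speed; a pose out of reach is approached as far as the arm can. A call with a number of a shift or a turn outside -1 to 1 is refused whole. A call with a gripper value outside its range is refused whole. The fingers move at their own pace and stop on an object; the grip force is fixed at half the most. Time passes only in rows, so rows that do not move let the fingers close. It gives the time, the measured TCP pose, the force, the opening and the grip force at its end, in the units of the state.
- state(): the state, without advancing time (a new reading comes with each control period).
- capture(name): name is "scene" or "top" or "wrist"; returns the picture (480x640x3 uint8, blue, green, red); there is no depth.
- calibration(name): a dict with "fx", "fy", "cx", "cy" (pixels), "world_from_camera" (4x4, takes a point from camera to world coordinates); the wrist camera has in their place "T_tool_cam" (4x4, takes a point from camera to tool coordinates, whose origin is the TCP and whose axes are the flange's). Camera axes: x right, y down, z forward; pixel columns grow to the right and rows downward; lengths in m; the calibration is good to about 2 mm. A picture is of the moment at which its call begins: read the wrist's pose just before it. calibration takes no time and is no camera call.
- close_job(): hands the job in; it is judged then, once.
Trained networks look in the newest picture that a camera, given by its name, has taken for a name from the list of things; names that differ only in an ending like _2 or _b are one class to them, and where a whole thing is asked for, a point or a joint stands for the part that bears it (a point fixed in the world has none). Each returns a list of dicts, best first, with "score" (0 to 1); they miss things now and then, are a little off and sometimes report something else, mostly with a low value. They report only what shows in the picture. A call takes as long as a camera call.
- search_frame(camera, thing): "location" ([row, column] in pixels, amid what is visible of it).
- silhouettes(camera, thing): "pixels" (480x640 bool, what is visible of it) and "location" ([row, column] in pixels, amid what is visible of it).
The state is a dict: "time": time; "qpos": joint angles; "joint_velocities": joint speeds; "tau": joint torques, N m; "eef_pos": TCP position; "ee_rot": TCP orientation; "wrist_force": force on the tool from outside, world axes, zero at the start; "torque": the same for the moment, N m; "opening": finger opening in m; "finger_force": force on a finger pad.
Only numpy, scipy, OpenCV 4.12 (cv2) and the standard library are available. Lean on these libraries where they do the work, as an engineer would, in place of code of your own. Each camera call takes 0.05 s, during which the arm holds its last target. There are 200 camera calls.

## Working session

There is one attempt and no reset: what is moved stays moved. The work goes in short steps, Python scripts to look and compute and a shell command to move; the robot and the scene stay as the last step left them, time stands still between calls to the robot, and variables do not carry over. Pictures are saved under pics/ and viewed, at most 10 in all, crops included, and the job is handed in when it is done.

```bash
mkdir -p pics
cat > h.py <<'E'
import numpy as np,cv2
from plant import *
from scipy.spatial.transform import Rotation as R
def cam(name):
    c=calibration(name)
    if name=='wrist':
        s=state();T=np.eye(4);T[:3,:3]=R.from_quat(s['ee_rot']).as_matrix();T[:3,3]=s['eef_pos'];W=T@np.array(c['T_tool_cam'])
    else: W=np.array(c['world_from_camera'])
    return c,W
def ray(name,rc,z,cw=None):
    c,W=cw or cam(name)
    d=W[:3,:3]@np.array([(rc[1]-c['cx'])/c['fx'],(rc[0]-c['cy'])/c['fy'],1]);o=W[:3,3]
    return o+d*(z-o[2])/d[2]
def proj(name,p,cw=None):
    c,W=cw or cam(name)
    q=W[:3,:3].T@(np.array(p)-W[:3,3]);return np.array([c['cy']+c['fy']*q[1]/q[2],c['cx']+c['fx']*q[0]/q[2]])
E
python3 - <<'E'
from h import *
for n in ['top','scene']:
    cv2.imwrite(f'pics/{n}0.png',capture(n))
    for t,z in [('dial_top',.083),('dial_mark',.083),('hinge_pin',.09),('press_handle',.19),('roll_tall_mid',.033),('roll_short_mid',.023),('knife_mid',.008),('carton_mid',.042)]:
        for d in search_frame(n,t)[:2]: print(n,t,round(d['score'],2),np.round(d['location']),ray(n,d['location'],z).round(3))
s=state();print(s['time'],s['eef_pos'],s['ee_rot'],s['opening'])
E
```

```text
top dial_top 0.6 [269. 320.] [0.531 0.014 0.083]
top dial_mark 0.97 [270. 321.] [0.53  0.011 0.083]
top dial_mark 0.6 [175. 351.] [ 0.705 -0.047  0.083]
top hinge_pin 0.81 [242. 390.] [ 0.579 -0.113  0.09 ]
top press_handle 0.78 [211. 439.] [ 0.61  -0.176  0.19 ]
top roll_tall_mid 0.74 [281. 238.] [0.516 0.165 0.033]
top roll_short_mid 0.94 [327. 343.] [ 0.43  -0.03   0.023]
top knife_mid 0.83 [280. 447.] [ 0.517 -0.235  0.008]
top knife_mid 0.62 [215. 442.] [ 0.646 -0.232  0.008]
top carton_mid 0.75 [170. 349.] [ 0.73  -0.046  0.042]
top carton_mid 0.17 [280. 448.] [ 0.513 -0.227  0.042]
scene dial_top 0.92 [251. 301.] [0.535 0.009 0.083]
scene hinge_pin 0.97 [314. 246.] [ 0.616 -0.164  0.09 ]
scene press_handle 0.58 [303. 220.] [ 0.654 -0.223  0.19 ]
scene roll_tall_mid 0.9 [234. 352.] [0.511 0.164 0.033]
scene roll_short_mid 0.58 [252. 255.] [ 0.427 -0.031  0.023]
scene knife_mid 0.72 [336. 194.] [ 0.54  -0.233  0.008]
scene carton_mid 0.69 [338. 336.] [ 0.716 -0.047  0.042]
scene carton_mid 0.47 [313. 246.] [ 0.574 -0.143  0.042]
0.9 [ 0.15005506 -0.58091287  0.30388081] [ 9.92021245e-01  1.26070803e-01 -4.40964699e-06 -3.80732785e-05] 0.08562760769319633
```

View pics/top0.png

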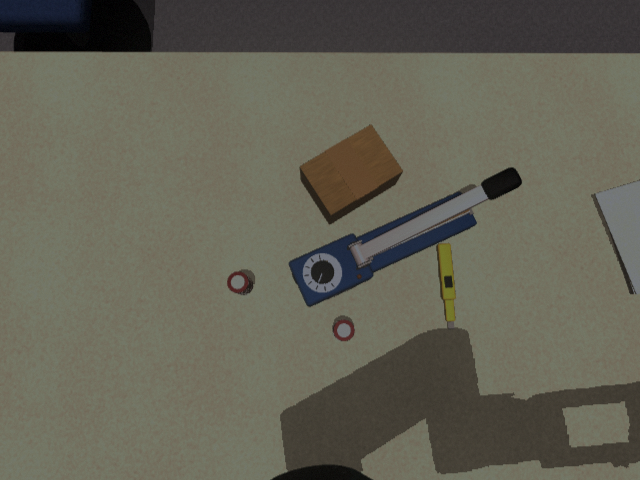

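View pics/scene0.png

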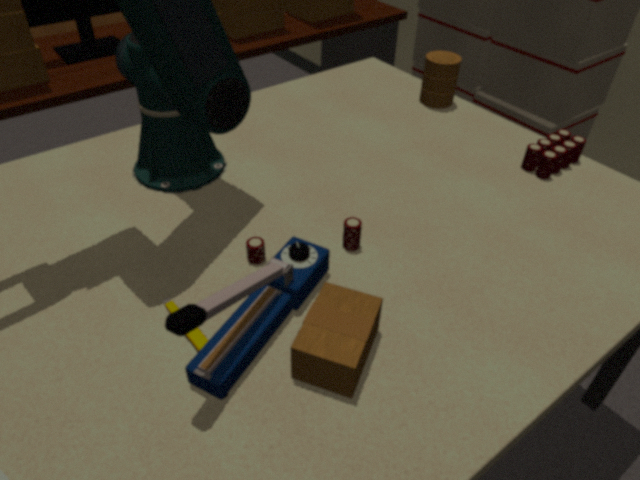

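Top view: dial at about (271,322), arm running right-up to its handle at (183,502); short roll at (330,343), tall roll at (282,238), knife and carton clear of the dial. The plan is to put the shut fingers on the dial's free end (sealer +y side), tool x along sealer +y, and drag them tangentially. I'm going above it now.

```bash
python3 -m jog '[[[0,0.036,0.068,0,0,0,0.0425],[0,0.036,0.068,0,0,0,0.0425],[0,0.036,0.068,0,0,0,0.0425],[0,0.036,0.068,0,0,0,0.0425],[0,0.036,0.068,0,0,0,0.0425],[0,0.036,0.068,0,0,0,0.0425],[0,0.036,0.068,0,0,0,0.0425],[0,0.036,0.068,0,0,0,0.0425],[0,0.036,0.068,0,0,0,0.0425],[0,0.036,0.068,0,0,0,0.0425],[0,0.036,0.068,0,0,0,0.0425],[0,0.036,0.068,0,0,0,0.0425],[0,0.036,0.068,0,0,0,0.0425],[0,0,0,0,0,0,0],[0,0,0,0,0,0,0]]]'
python3 - <<'E'
from h import *
n='wrist'; s=state(); cw=cam(n)
print(s['time'],s['eef_pos'],s['ee_rot'],s['qpos'],s['opening'],s['wrist_force'],R.from_quat(s['ee_rot']).as_matrix()[:,0])
print(np.round(calibration(n)['T_tool_cam'],3).tolist())
cv2.imwrite('pics/w1.png',capture(n))
for t,z in [('dial_top',.083),('dial_mark',.083),('hinge_pin',.09),('roll_tall_mid',.033),('roll_short_mid',.023)]:
    for d in search_frame(n,t)[:2]: print(t,round(d['score'],2),np.round(d['location']),ray(n,d['location'],z,cw).round(4))
for d in silhouettes(n,'dial_top')[:2]:
    print('sil',d['score'],d['location'],d['pixels'].sum())
E
```

```text
time: 2.78
eef_pos: [0.5006, 0.0819, 0.3036]
ee_rot: [0.545, 0.838, -0.001, -0.0]
wrist_force: [0.1, 0.2, -0.4]
opening: 0.0001
finger_force: 0.0
2.775 [0.50056941 0.08194531 0.3036252 ] [ 5.45076075e-01  8.38386357e-01 -5.61729368e-04 -2.69483229e-04] [ 2.63786349e-02  2.26108597e-01  1.70623512e+00 -6.62389752e-04
  1.21032997e+00 -3.91223768e-01] 8.953047124130052e-05 [ 0.14913135  0.18198885 -0.41444814] [-4.05783999e-01  9.13968993e-01 -1.60508353e-04]
[[-0.001, -0.953, -0.304, 0.077], [1.0, -0.002, 0.001, 0.0], [-0.001, -0.304, 0.953, -0.07], [0.0, 0.0, 0.0, 1.0]]
dial_top 0.75 [287. 313.] [0.5191 0.0233 0.083 ]
dial_mark 0.97 [286. 312.] [0.5181 0.0237 0.083 ]
hinge_pin 0.77 [267. 314.] [0.5111 0.044  0.09  ]
hinge_pin 0.37 [402. 322.] [ 0.5763 -0.0844  0.09  ]
roll_tall_mid 0.75 [139. 370.] [0.5163 0.1614 0.033 ]
roll_short_mid 0.71 [274. 213.] [ 0.4254 -0.0328  0.023 ]
sil 0.92 [286.2, 313.2] 521
```

View pics/w1.png

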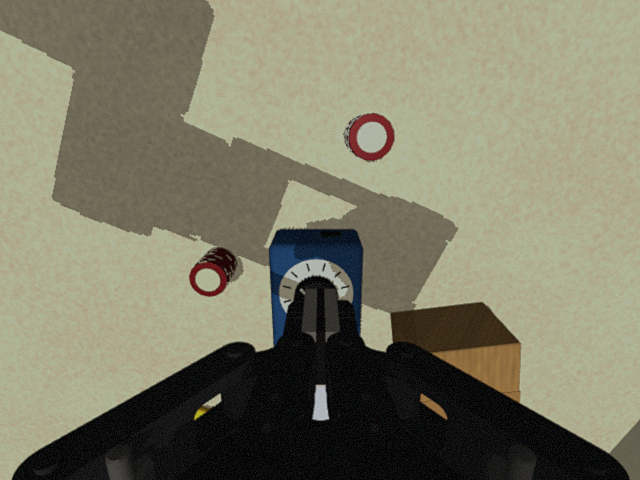

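The wrist view shows the housing edges upright (columns 271 and 362), so the yaw is right. The dial, around (287,315), is half hidden by the fingers, so I'll back off along the sealer's +y for a clear look.

```bash
python3 -m jog '[[[0,-0.02,0.045,-0.03,0,0,0],[0,-0.02,0.045,-0.03,0,0,0],[0,0,0,0,0,0,0],[0,0,0,0,0,0,0]]]'
python3 - <<'E'
from h import *
n='wrist'; s=state(); cw=cam(n)
im=capture(n)
print(s['time'],s['eef_pos'])
for t,z in [('dial_top',.083),('dial_mark',.083),('hinge_pin',.09)]:
    for d in search_frame(n,t)[:2]: print(t,round(d['score'],2),np.round(d['location']),ray(n,d['location'],z,cw).round(4))
d=silhouettes(n,'dial_top')[0]; px=d['pixels'];print(d['score'],px.sum())
# fit: render dial cylinder silhouette for candidates
from scipy.optimize import minimize
a=np.linspace(0,2*np.pi,60)
def mask(xy):
    P=[proj(n,[xy[0]+.02*np.cos(t),xy[1]+.02*np.sin(t),z],cw)[::-1] for z in (.065,.083) for t in a]
    m=np.zeros(px.shape,np.uint8);cv2.fillConvexPoly(m,cv2.convexHull(np.array(P,np.float32)).round().astype(np.int32),1);return m>0
x0=ray(n,d['location'],.076,cw)[:2]
f=lambda xy:-(mask(xy)&px).sum()/(mask(xy)|px).sum()
r=minimize(f,x0,method='Nelder-Mead',options=dict(initial_simplex=[x0,x0+[.006,0],x0+[0,.006]]));print(r.x,r.fun)
c=np.append(r.x,.083);cc=proj(n,c,cw);tip=[s['eef_pos'][0],s['eef_pos'][1]]
print('proj top',cc)
for z in (.073,.086):
  q=proj(n,np.array(s['eef_pos'])-[0,0,z],cw);print('tip',z,q);cv2.circle(im,(int(q[1]),int(q[0])),3,(0,255,0),1)
cv2.circle(im,(int(cc[1]),int(cc[0])),2,(0,0,255),1)
cs=cv2.findContours(mask(r.x).astype(np.uint8),0,1)[0];cv2.drawContours(im,cs,-1,(0,255,255),1)
cv2.imwrite('pics/w2.png',cv2.resize(im[150:450,160:480],None,fx=2,fy=2))
E
```

```text
time: 3.62
eef_pos: [0.4717, 0.1492, 0.2593]
ee_rot: [0.545, 0.838, 0.0, 0.0]
wrist_force: [-0.3, -1.6, 0.0]
opening: -0.0001
finger_force: 0.0
3.625 [0.47165003 0.14917764 0.25931409]
dial_top 0.94 [404. 322.] [0.5353 0.0115 0.083 ]
dial_mark 0.85 [404. 320.] [0.5329 0.0115 0.083 ]
hinge_pin 0.93 [334. 280.] [0.4745 0.0657 0.09  ]
0.58 426
[0.54391508 0.00308768] -0.21331997996995494
proj top [414.8414709  327.64525899]
tip 0.073 [305.47003865 319.5671822 ]
tip 0.086 [292.54558264 319.56661168]
```

View pics/w2.png

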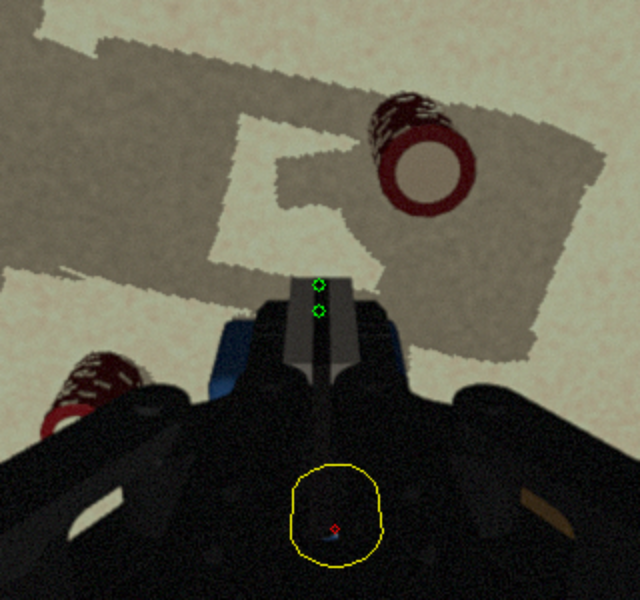

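The shut tips are seen at (289,320), but the gripper body hides the dial. I'll pass over to the hinge side, staying high, so that the dial lies ahead of the fingers.

```bash
python3 -m jog '[[[0,0.036,-0.082,0.018,0,0,0],[0,0.036,-0.082,0.018,0,0,0],[0,0.036,-0.082,0.018,0,0,0],[0,0,0,0,0,0,0],[0,0,0,0,0,0,0]]]'
cat > fit.py <<'E'
from h import *
from scipy.optimize import minimize
import sys
n='wrist'; s=state(); cw=cam(n)
im=capture(n)
M=R.from_quat(s['ee_rot']).as_matrix();p=np.array(s['eef_pos'])
print(s['time'],p)
for t,z in [('dial_top',.083),('dial_mark',.083),('hinge_pin',.09)]:
    for d in search_frame(n,t)[:2]: print(t,round(d['score'],2),np.round(d['location']),ray(n,d['location'],z,cw).round(4))
d=silhouettes(n,'dial_top')[0]; px=d['pixels'];print(d['score'],px.sum())
a=np.linspace(0,2*np.pi,60)
def mask(xy):
    P=[proj(n,[xy[0]+.02*np.cos(t),xy[1]+.02*np.sin(t),z],cw)[::-1] for z in (.065,.083) for t in a]
    m=np.zeros(px.shape,np.uint8);cv2.fillConvexPoly(m,cv2.convexHull(np.array(P,np.float32)).round().astype(np.int32),1);return m>0
x0=ray(n,d['location'],.076,cw)[:2]
f=lambda xy:-(mask(xy)&px).sum()/(mask(xy)|px).sum()
r=minimize(f,x0,method='Nelder-Mead',options=dict(initial_simplex=[x0,x0+[.006,0],x0+[0,.006]]));print('dial',r.x,r.fun)
cc=proj(n,np.append(r.x,.083),cw);print('proj top',cc)
for x in (-.011,.011):
  for z in (.073,.086):
    print('tip',x,z,proj(n,p+M@[x,0,z],cw).round(1))
cv2.circle(im,(int(cc[1]),int(cc[0])),2,(0,0,255),1)
cv2.drawContours(im,cv2.findContours(mask(r.x).astype(np.uint8),0,1)[0],-1,(0,255,255),1)
cv2.imwrite(f'pics/{sys.argv[1]}.png',cv2.resize(im[120:420,160:480],None,fx=2,fy=2))
E
python3 fit.py w3
```

```text
time: 4.5
eef_pos: [0.5446, -0.019, 0.2957]
ee_rot: [0.546, 0.838, 0.0, -0.0]
wrist_force: [-0.2, -0.4, -0.4]
opening: -0.0
finger_force: 0.0
4.5 [ 0.54459071 -0.0190114   0.2956942 ]
dial_top 0.98 [182. 317.] [0.5286 0.0119 0.083 ]
dial_mark 0.71 [184. 316.] [0.5282 0.0105 0.083 ]
dial_mark 0.34 [204. 313.] [ 0.5328 -0.0059  0.083 ]
hinge_pin 0.9 [203. 316.] [ 0.5337 -0.0028  0.09  ]
0.81 2121
dial [0.52769298 0.01010499] -0.9742629854936827
proj top [184.00777606 315.19770699]
tip -0.011 0.073 [326.9 319.7]
tip -0.011 0.086 [312.7 319.7]
tip 0.011 0.073 [283.4 319.6]
tip 0.011 0.086 [271.8 319.6]
```

View pics/w3.png

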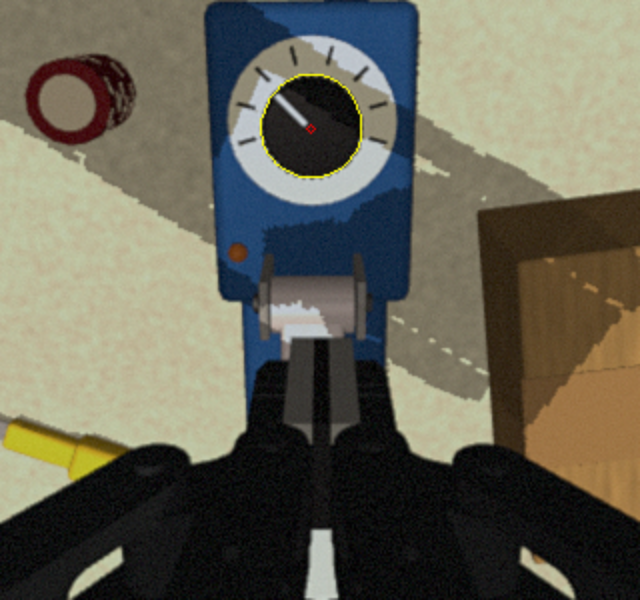

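The dial is measured at (0.5277, 0.0101): the outline matches with IoU 0.97, and the mark points at tick 3. Clockwise here is +x_s = (0.914, 0.406) at the +y_s side. I'll move there and descend beside the dial.

```bash
python3 -m jog '[[[0,-0.027,0.045,0,0,0,0],[0,-0.027,0.045,0,0,0,0],[0,0,0,-0.05,0,0,0],[0,0,0,-0.05,0,0,0],[0,0,0,-0.05,0,0,0],[0,0,0,-0.03,0,0,0],[0,0,0,-0.017,0,0,0],[0,0,0,0,0,0,0],[0,0,0,0,0,0,0]]]'
```

```text
time: 5.88
eef_pos: [0.5051, 0.0489, 0.1489]
ee_rot: [0.545, 0.838, 0.0, 0.001]
wrist_force: [-0.3, -1.0, 0.3]
opening: -0.0002
finger_force: 0.0
```

```bash
python3 -m jog '[[[0,0,0,-0.005,0,0,0],[0,0.0027,-0.0061,0,0,0,0],[0,0.0027,-0.0061,0,0,0,0],[0,0.0011,-0.0024,0,0,0,0],[0,0,0,0,0,0,0],[0,0,0,0,0,0,0]]]'
```

```text
time: 6.62
eef_pos: [0.5093, 0.0378, 0.1443]
ee_rot: [0.545, 0.838, -0.0, -0.0]
wrist_force: [-0.3, -0.4, 0.2]
opening: 0.0002
finger_force: 0.0
```

```bash
python3 -m jog '[[[0,0.0005,-0.0012,0,0,0,0],[0,0,0,0,0,0,0]]]'
```

```text
time: 6.88
eef_pos: [0.5097, 0.0369, 0.1443]
ee_rot: [0.545, 0.838, -0.0, -0.0]
wrist_force: [0.6, -0.8, 0.2]
opening: 0.0
finger_force: 0.0
```

```bash
python3 -m jog '[[[0,0.0005,-0.0012,0,0,0,0],[0,0,0,0,0,0,0]]]'
```

```text
time: 7.12
eef_pos: [0.51, 0.0361, 0.1443]
ee_rot: [0.545, 0.838, -0.0, -0.0]
wrist_force: [-0.9, 0.3, -0.3]
opening: 0.0001
finger_force: 0.3
```

```bash
python3 -m jog '[[[0,0.0005,-0.0012,0,0,0,0],[0,0,0,0,0,0,0]]]'
```

```text
time: 7.38
eef_pos: [0.51, 0.0358, 0.1443]
ee_rot: [0.545, 0.838, 0.0, -0.001]
wrist_force: [-0.5, 4.8, 0.9]
opening: 0.0005
finger_force: 2.5
```

```bash
python3 -m jog '[[[0,0.0004,-0.0008,0,0,0,0],[0,0,0,0,0,0,0]]]'
```

```text
time: 7.62
eef_pos: [0.51, 0.0356, 0.1443]
ee_rot: [0.545, 0.838, 0.0, -0.001]
wrist_force: [-2.6, 7.7, 1.3]
opening: -0.0001
finger_force: 3.7
```

Contact is made, with about 8 N of normal force. Now I'll drag along +x_s.

```bash
python3 -m jog '[[[0,0.0024,0.0011,0,0,0,0],[0,0,0,0,0,0,0]]]'
```

```text
time: 7.88
eef_pos: [0.5111, 0.0361, 0.1442]
ee_rot: [0.545, 0.838, -0.0, -0.002]
wrist_force: [-3.6, 5.2, 4.9]
opening: 0.0002
finger_force: 3.2
```

```bash
python3 -m jog '[[[0,0.0024,0.0011,0,0,0,0],[0,0,0,0,0,0,0]]]'
```

```text
time: 8.12
eef_pos: [0.5129, 0.037, 0.1441]
ee_rot: [0.545, 0.838, -0.0, -0.002]
wrist_force: [-4.2, 5.6, 4.1]
opening: 0.0003
finger_force: 3.2
```

```bash
python3 -m jog '[[[0,0.0024,0.0011,0,0,0,0],[0,0,0,0,0,0,0]]]'
```

```text
time: 8.38
eef_pos: [0.515, 0.0379, 0.1442]
ee_rot: [0.545, 0.838, -0.0, -0.001]
wrist_force: [-2.2, 5.6, 3.6]
opening: 0.0001
finger_force: 3.3
```

Tangential force rose, then dropped to zero after 5.5 mm, which is the half-way point. I'll go on a little further, then withdraw.

```bash
python3 -m jog '[[[0,0.0024,0.0011,0,0,0,0],[0,0,0,0,0,0,0]]]'
```

```text
time: 8.62
eef_pos: [0.517, 0.0388, 0.1441]
ee_rot: [0.545, 0.838, 0.0, -0.001]
wrist_force: [-2.4, 6.1, 2.2]
opening: 0.0003
finger_force: 3.3
```

```bash
python3 -m jog '[[[0,0.0024,0.0011,0,0,0,0],[0,0,0,0,0,0,0]]]'
```

```text
time: 8.88
eef_pos: [0.5191, 0.0397, 0.1441]
ee_rot: [0.545, 0.838, 0.0, -0.001]
wrist_force: [-1.2, 6.9, 1.8]
opening: 0.0002
finger_force: 3.4
```

```bash
python3 -m jog '[[[0,-0.004,0.009,0,0,0,0],[0,-0.006,0.013,0,0,0,0],[0,0,0,0.05,0,0,0],[0,0,0,0.076,0,0,0],[0,0,0,0.076,0,0,0],[0,0.022,-0.05,0,0,0,0],[0,0.022,-0.05,0,0,0,0],[0,0,0,0,0,0,0],[0,0,0,0,0,0,0]]]'; python3 fit.py w4
```

```text
time: 10.0
eef_pos: [0.5446, -0.0194, 0.2955]
ee_rot: [0.545, 0.838, -0.0, -0.001]
wrist_force: [0.4, 0.6, -0.4]
opening: -0.0003
finger_force: 0.0
10.0 [ 0.54459012 -0.01936218  0.29545451]
dial_top 0.97 [184. 318.] [0.5294 0.0101 0.083 ]
dial_top 0.32 [169. 199.] [ 0.4389 -0.0162  0.083 ]
dial_mark 0.82 [186. 315.] [0.5279 0.0085 0.083 ]
hinge_pin 0.82 [200. 313.] [ 0.5309 -0.0014  0.09  ]
hinge_pin 0.21 [170. 199.] [ 0.4405 -0.0159  0.09  ]
0.58 2054
dial [0.52779341 0.00982815] -0.9737344794651385
proj top [184.02959215 315.540711  ]
tip -0.011 0.073 [326.9 319.7]
tip -0.011 0.086 [312.7 319.7]
tip 0.011 0.073 [283.4 319.6]
tip 0.011 0.086 [271.8 319.6]
```

View pics/w4.png

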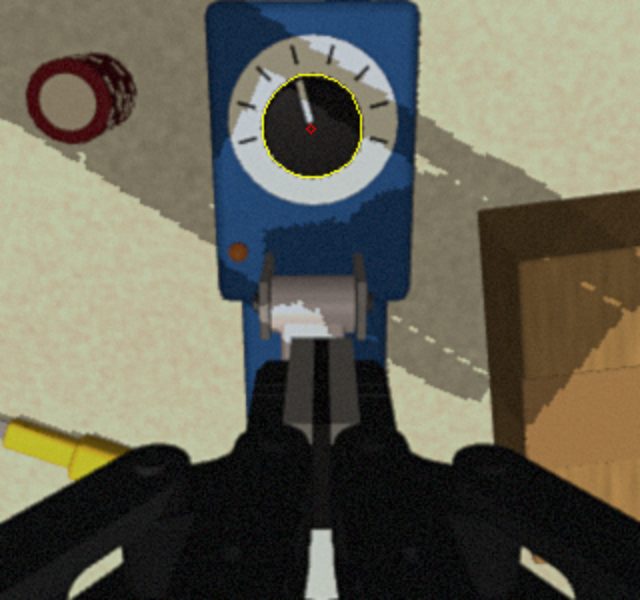

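The mark now points at the fourth tick (from the mark at crop (300,80), tick at (294,55)). The sealer, roll, knife and carton appear where they were, and the fingers are clear.

```bash
python3 -c "from plant import *;print(close_job())"
```

```text
the job is handed in; nothing more can be done
None
```

I turned the dial one click clockwise into the fourth stop by drawing the shut fingertips along its rim, then took them away; the last picture shows the mark at the fourth tick and nothing in view moved, and the job is handed in (no verdict was returned).

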